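Drive the seized plug out of a tube with a brass drift

TASK

Take the brass drift out of its rack and use it to push the seized plug down and right out of the tube in the green clamp stand, so that the plug drops into the blue catch tray. The bore is a few millimetres off the tube's centre, in an unknown direction, so feel for it with the drift's nose, and press gently all along (30 N is too much for the tube). Then pull the drift out, put it back upright and fully down in the hole of the rack that it came from, and leave the other punches and things alone.

Things in the scene. Friction and masses are not known exactly. Their poses are not given: they have to be found in the camera images.
- drift: Brass drift, upright in one hole of the rack. Round shaft 12 mm in diameter and 100 mm long, flat nose with a 1 mm bevel, under a square head 20 x 20 mm and 45 mm tall, 145 mm overall, about 0.24 kg. Origin: centre of the nose, the lower end; z along the shaft towards the head, x and y square to the head's faces. In the rack its head is free on the x faces.
- rack: Fixed wooden block, 70 x 200 x 50 mm (x, y, z), origin at the centre of its underside. Three holes in its top on its y axis, at y = -60, 0 and 60 mm, each 15 mm wide with a 2 mm bevel and 45 mm deep (floor 5 mm above the table). The brass drift and two punches stand in them, in any order; their heads' faces are square to the block.
- clamp: Fixed green clamp stand, base 130 x 190 mm (x, y), posts 125 mm tall at y = -74 and 74 mm. Origin: centre of its underside. Its jaws hold an upright aluminium tube, 39 mm outside, from 75 to 135 mm above the table, with a dark sleeve whose upright 14 mm bore is open at both ends. Flat upper rim, no bevel. Blue catch tray below. Tube, sleeve and plug count as part of the stand.
- mouth (a point): Centre of the tube's upper rim, 135 mm above the table. It is not the centre of the bore: the bore's axis stands 4 mm to one side of this point, in any direction, different each time, not measured; it does not shift when pushed. The rim is rigid: come down on it at about 10 mm/s and stop at a few N; a touch may turn the drift a little in the hand.
- slug (a joint): How far the copper plug (13 mm in diameter, 25 mm long) has moved down the tube, in m. At 0 its top is 25 mm below the tube's rim; it starts between 0 and 0.006. It is held by friction and needs about 12 to 18 N of steady push; it lets go when its top is about 56 mm below the rim and falls, and reads 0.071 lying in the tray.
- punch_red: Punch with a square red handle, in the rack; leave it. Origin at its lower end.
- punch_dark: Punch with a round dark steel head, in the rack; leave it. Origin at its lower end.
- gear: Steel gear wheel lying flat, 110 mm across; leave it. Origin under its centre.
- bearing: Brass ring, 72 mm across; leave it. Origin under its centre.
- blue_cup: Blue cup, 66 mm across, 65 mm tall; leave it. Origin under its centre.
- blue_cup2: Second blue cup of the same size; leave it. Origin under its centre.
- wrench: Steel wrench lying flat; leave it.
- hammer: Hammer lying flat; leave it.
There are look-alikes about, which are no part of the job. Several things have the shape of the clamp; the one meant has the colours described above.

How it is judged:
By the outcome, as a careful person would: the job done as asked, in the order asked, and still so for the second after the job is handed in, with the robot touching nothing.
It also fails if it takes over 72 s, if anything falls off the work surface, if the arm or the gripper's body presses on something with over 40 N, if the wrist force passes 120 N, or if a joint passes its speed limit or range.

ROBOT

A 6-joint arm with a two-finger parallel gripper is mounted at the origin on the work surface. World frame = base frame: x ahead of the robot, y to its left, z up, the work surface at z = 0. Lengths are in m, angles in rad, forces in N, time in s.
With the tool pointing down it reaches from about 0.275 to 0.825 m from the base axis. Payload 4.9 kg.
Tool frame: the origin (TCP) lies midway between the tips of the shut fingers; the grasp point (between the pads) lies 19 mm behind it (grip_point_offset is the distance from the TCP to the grasp point, in m); z points along the fingers, y is the line along which they close (so a half turn about z gives the same grasp; the last joint's range is limited). The gripper opens to 85 mm and grips with 20 to 120 N. Pads are 22 mm wide; open, the fingers measure 114 mm over their backs; the gripper's body (76 mm by 85 mm) begins 54 mm behind the grasp point. The pads swing forward as they close: fully open they stand 13 mm farther back than shut.
Start: joints at [0.978, 0.326, -0.193, 1.052, 0, 1.437], TCP at [0.244, 0.493, 0.231] pointing down, gripper open.
Joint ranges: [-2.65, 2.65], [-0.97, 1.79], [-1.3, 1.35], [-1.93, 2.1], [-1.47, 1.37], [-3.14, 3.14]. Speed limits (rad/s): [2.57, 2.57, 3.14, 3.14, 3.14, 3.14].

INTERFACE

Orientations are given as a rotation vector (axis times angle).
In Python, from cell import * gives the robot as it stands. Calls block until the motion is done:
- movep(position, orientation): joint-space move of the TCP to a pose.
- move_l(position, velocity=0.15, rot=None, until_force=None): straight line of the TCP; rot=None keeps the orientation; velocity is the mean speed in m/s. With until_force (N) it stops when the force on the tool has changed by that much, and returns True; else False.
- set_joints(angles): joint-space move.
- let_go() and grab(newtons=None): open the fingers fully, or close them until they stop; newtons is the grip in N (None keeps the last).
- sleep(seconds).
- ik(position, orientation): joint angles nearest the present ones, or None.
- get_state(): the state.
- grab_frame(name): name is "scene" or "top" or "wrist"; returns a dict with "img" (480x640x3 uint8, red, green, blue), "fx", "fy", "cx", "cy" (pixels), "cam_to_world" (4x4, takes a point from camera to world coordinates); the wrist camera has in their place "T_tool_cam" (4x4, takes a point from camera to tool coordinates, whose origin is the TCP and whose axes are the flange's). Camera axes: x right, y down, z forward; pixel columns grow to the right and rows downward; lengths in m; the calibration is good to about 2 mm. A picture is of the moment at which its call begins: read the wrist's pose just before it. There is no depth.
A pose or a line that the arm cannot do raises MotionError and nothing moves.
- sign_off(): hands the job in; it is judged then, once.
Trained networks look in the newest picture that a camera, given by its name, has taken for a name from the list of things; names that differ only in an ending like _2 or _b are one class to them, and where a whole thing is asked for, a point or a joint stands for the part that bears it (a point fixed in the world has none). Each returns a list of dicts, best first, with "score" (0 to 1); they miss things now and then, are a little off and sometimes report something else, mostly with a low value. They report only what shows in the picture. A call takes as long as a camera call. They do not tell look-alikes from the thing itself.
- spot_in(camera, name): "centre" ([column, row] in pixels, amid what is visible of it).
- silhouettes(camera, name): "mask" (480x640 bool, what is visible of it) and "centre" ([column, row] in pixels, amid what is visible of it).
- tip_of(camera, name): "centre" ([column, row] in pixels: a listed point, or the origin of a listed thing).
The state is a dict: "clock": time; "q": joint angles; "joint_velocities": joint speeds; "tau": joint torques, N m; "position": TCP position; "eef_rot": TCP orientation; "contact_force": force on the tool from outside, world axes, zero at the start; "wrist_torque": the same for the moment, N m; "finger_gap": opening from 0.0 (shut) to 1.0 (fully open); "grasp_force": force on a finger pad.
Only numpy, scipy, OpenCV 4.12 (cv2) and the standard library are available. Lean on these libraries where they do the work, as an engineer would, in place of code of your own. Each camera call takes 0.05 s, during which the arm holds its last target. There are 200 camera calls.

## Working session

There is one attempt and no reset: what is moved stays moved. The work goes in short steps, each a Python script; the robot and the scene stay as the last script left them, time stands still between calls to the robot, and variables do not carry over. Pictures are saved under pics/ and viewed, at most 10 in all, crops included, and the job is handed in when it is done.

```bash
mkdir -p pics; ls
cat > h.py <<'E'
from cell import *
import numpy as np, cv2
from scipy.spatial.transform import Rotation as R
def ray(f,px,T=None):
    T=np.array(f["cam_to_world"]) if T is None else T
    d=T[:3,:3]@np.array([(px[0]-f["cx"])/f["fx"],(px[1]-f["cy"])/f["fy"],1.])
    return T[:3,3],d/np.linalg.norm(d)
def atz(f,px,z,T=None):
    o,d=ray(f,px,T); return o+d*(z-o[2])/d[2]
def proj(f,p,T=None):
    T=np.array(f["cam_to_world"]) if T is None else T
    c=np.linalg.inv(T)@np.r_[p,1]; return np.array([f["fx"]*c[0]/c[2]+f["cx"],f["fy"]*c[1]/c[2]+f["cy"]])
def tri(rays):
    A=np.zeros((3,3));b=np.zeros(3)
    for o,d in rays:
        M=np.eye(3)-np.outer(d,d);A+=M;b+=M@o
    return np.linalg.solve(A,b)
def save(f,n): cv2.imwrite("pics/"+n,cv2.cvtColor(f["img"],cv2.COLOR_RGB2BGR))
E
python3 - <<'E'
from h import *
np.set_printoptions(precision=4,suppress=True)
F={}
for c in ("scene","top"):
    f=F[c]=grab_frame(c); save(f,c+".png"); print(c,f["fx"],np.array(f["cam_to_world"]))
    for n in ("drift","rack","clamp","mouth","punch_red","punch_dark"):
        for t in tip_of(c,n)[:3]: print(n,"tip",np.round(t["centre"],1),round(t["score"],2),atz(f,t["centre"],.135 if n=="mouth" else .005 if n in("drift","punch_red","punch_dark") else 0))
        if n!="mouth":
            for t in spot_in(c,n)[:3]: print(n,"spot",np.round(t["centre"],1),round(t["score"],2))
print(get_state())
E
```

```text
pics
scene 545.2288817685054 [[-0.632   0.4711 -0.6153  1.3581]
 [ 0.7747  0.3625 -0.5181  0.7167]
 [-0.021  -0.8041 -0.5941  0.9001]
 [ 0.      0.      0.      1.    ]]
drift tip [247.4 232.9] 0.41 [ 0.5425 -0.1931  0.005 ]
drift spot [406.5 265.4] 0.83
rack tip [381.7 290.5] 0.56 [0.5066 0.2233 0.    ]
rack spot [387.2 284.4] 0.78
clamp tip [245.1 232.8] 0.97 [ 0.5415 -0.2036  0.    ]
clamp tip [452.9 245.4] 0.82 [0.2431 0.2758 0.    ]
clamp tip [238.1 179.7] 0.69 [ 0.3512 -0.4228  0.    ]
clamp spot [240.6 222.9] 0.95
clamp spot [455.5 239.7] 0.87
clamp spot [234.5 167.7] 0.83
mouth tip [235.9 143.5] 0.94 [ 0.3557 -0.4089  0.135 ]
mouth tip [309.9 165. ] 0.91 [ 0.322  -0.1467  0.135 ]
mouth tip [239.6 190.2] 0.82 [ 0.5378 -0.2104  0.135 ]
punch_red spot [367.5 243.6] 0.64
punch_dark spot [387.5 254.7] 0.61
top 476.6568066518784 [[ 0.0249 -0.9887  0.1479  0.3782]
 [-0.9994 -0.0213  0.0255  0.0117]
 [-0.0221 -0.1485 -0.9887  1.2376]
 [ 0.      0.      0.      1.    ]]
drift tip [229.3 258.9] 0.47 [0.5185 0.2886 0.005 ]
rack tip [247.7 264.2] 0.87 [0.5062 0.2405 0.    ]
rack tip [204
[... 486 characters left out ...]
nch_red tip [269.6 270.8] 0.44 [0.4897 0.1816 0.005 ]
punch_red spot [266.8 264.7] 0.51
punch_dark tip [251.5 261.5] 0.66 [0.513 0.23  0.005]
punch_dark spot [419.  250.5] 0.65
punch_dark spot [244.2 258. ] 0.6
{'clock': 1.2, 'q': array([ 0.9778,  0.3262, -0.1926,  1.052 , -0.    ,  1.4366]), 'joint_velocities': array([-0.0001,  0.0007,  0.0016, -0.0005, -0.0006,  0.0013]), 'tau': array([ -0.    , -44.3335,  26.2759,   0.0011,  -0.0001,  -0.    ]), 'position': array([0.2436, 0.4931, 0.2313]), 'eef_rot': array([0.7144, 3.0593, 0.    ]), 'contact_force': array([ 0.3606,  0.1064, -0.2407]), 'wrist_torque': array([ 0.0122,  0.0227, -0.0283]), 'grasp_force': 0.0, 'finger_gap': 1.0001924412554053}
```

View pics/scene.png

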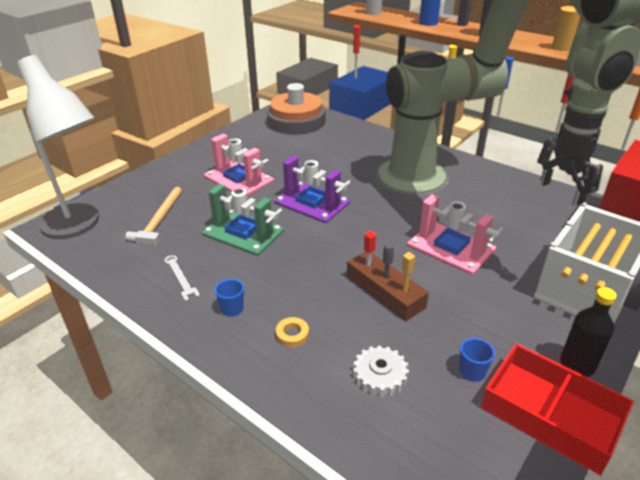

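View pics/top.png

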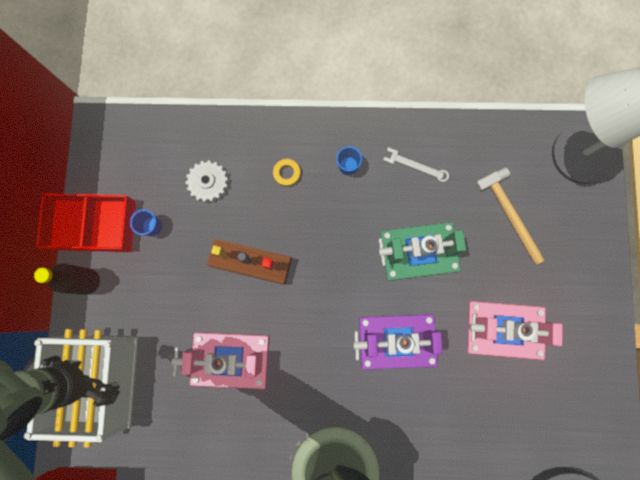

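The scene view shows the yellow-headed drift at (408,265), the rack's end hole nearest the cup, and the green clamp at (242,222). The top view shows the drift at (216,250), the red punch at (267,264) and the green tube at (431,244). Next I'll measure these and look with the wrist camera.

```bash
cat >> h.py <<'E'
def down(a):
    "tool down, closing line (tool y) at world angle a"
    return (R.from_euler('z',a-np.pi/2)*R.from_rotvec([0,np.pi,0])).as_rotvec()
def wrist(n=None):
    s=get_state(); f=grab_frame("wrist")
    T=np.eye(4);T[:3,:3]=R.from_rotvec(s["eef_rot"]).as_matrix();T[:3,3]=s["position"]
    f["cam_to_world"]=T@np.array(f["T_tool_cam"])
    if n: save(f,n)
    return f
def blob(f,lo,hi,box):
    m=cv2.inRange(cv2.cvtColor(f["img"],cv2.COLOR_RGB2HSV),lo,hi); k=np.zeros_like(m);x0,y0,x1,y1=box;k[y0:y1,x0:x1]=m[y0:y1,x0:x1]
    n,l,st,c=cv2.connectedComponentsWithStats(k); i=1+np.argmax(st[1:,4]); return c[i],st[i]
E
python3 - <<'E'
from h import *
np.set_printoptions(precision=4,suppress=True)
s=grab_frame("scene");t=grab_frame("top")
Y=((18,120,110),(35,255,255)); Rd=((0,190,120),(8,255,255))
for nm,c,bs,bt in (("drift",Y,(395,240,425,295),(205,238,230,262)),("red",Rd,(355,225,385,260),(255,252,280,275))):
    a=blob(s,*c,bs);b=blob(t,*c,bt);print(nm,a,b,tri([ray(s,a[0]),ray(t,b[0])]))
print(tri([ray(s,(239.6,190.2)),ray(t,(431,244))]),atz(t,(431,244),.135))
f=wrist();print(np.array(f["T_tool_cam"]),f["fx"])
for a in (-.19,-.19+np.pi):
  for p in ([.54,.29,.2],[.545,-.207,.3]): print(a,p,ik(p,down(a)))
E
```

```text
drift (array([407.8242, 266.4303]), array([403, 252,  11,  39, 165], dtype=int32)) (array([215.9444, 249.9889]), array([211, 245,  11,  11,  90], dtype=int32)) [0.5253 0.2945 0.1252]
red (array([370.6702, 239.5638]), array([366, 232,   9,  19,  94], dtype=int32)) (array([266.275 , 262.4375]), array([261, 258,  11,  11,  80], dtype=int32)) [0.4971 0.1753 0.1263]
[ 0.5458 -0.2064  0.1413] [ 0.5491 -0.2104  0.135 ]
[[-0.0007 -0.9467 -0.3222  0.0828]
 [ 1.     -0.0011  0.0009 -0.0003]
 [-0.0012 -0.3222  0.9467 -0.1431]
 [ 0.      0.      0.      1.    ]] 398.50721487611594
-0.19 [0.54, 0.29, 0.2] [ 0.3725  0.4633 -0.0666  1.0409  0.      2.1333]
-0.19 [0.545, -0.207, 0.3] [-0.4896  0.3558  0.0257  1.2407  0.      1.2712]
2.951592653589793 [0.54, 0.29, 0.2] [ 0.3725  0.4633 -0.0666  1.0409  0.     -1.0083]
2.951592653589793 [0.545, -0.207, 0.3] [-0.4896  0.3558  0.0257  1.2407 -0.     -1.8704]
```

Run:
```python
from h import *
np.set_printoptions(precision=4,suppress=True)
movep([.547,-.2085,.225],down(-.233))
f=wrist("w1.png"); print(tip_of("wrist","mouth"))
for t in tip_of("wrist","mouth"): print(atz(f,t["centre"],.135))
im=f["img"]; p=proj(f,[.547,-.2085,.135]); x,y=p.astype(int); print(p)
c=im[max(0,y-60):y+60,max(0,x-75):x+75]; c=cv2.resize(c,None,fx=5,fy=5,interpolation=cv2.INTER_CUBIC)
cv2.imwrite("pics/w1c.png",cv2.cvtColor(c,cv2.COLOR_RGB2BGR)); print(get_state()["clock"])
```

```text
[{'centre': [328.7, 242.6], 'score': 0.56}]
[ 0.5521 -0.2077  0.135 ]
[321.0088 245.5206]
4.2
```

View pics/w1c.png

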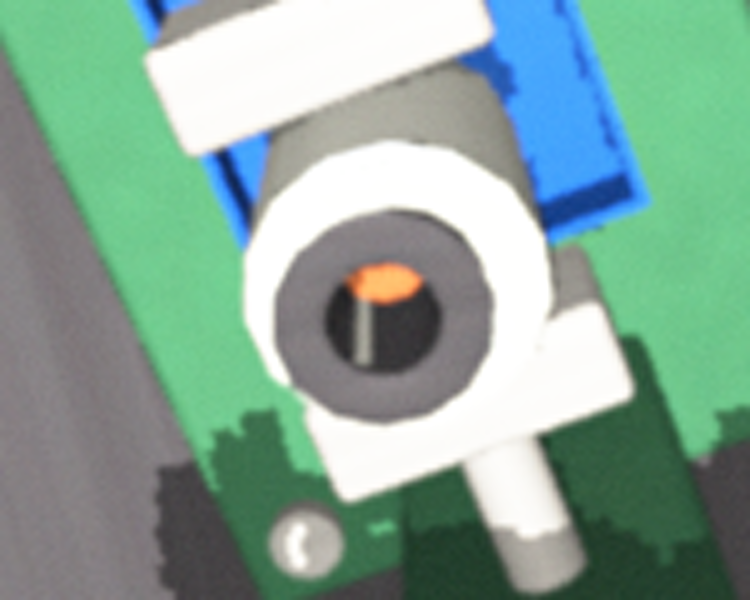

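The wrist crop shows the white tube rim centred near (398,290). The dark sleeve has its bore at (384,319) with the copper plug inside, and the offset of about 4 mm matches the description. Next I'll check the drift from above and grasp it.

Run:
```python
from h import *
np.set_printoptions(precision=4,suppress=True)
a=-.233
movep([.5253,.2945,.26],down(a))
f=wrist("w2.png"); p=proj(f,[.5253,.2945,.15]).astype(int)
h=cv2.cvtColor(f["img"],cv2.COLOR_RGB2HSV); print(p,h[p[1],p[0]],h[p[1]+8,p[0]])
c,st=blob(f,(15,100,80),(36,255,255),(p[0]-80,p[1]-80,p[0]+80,p[1]+80)); print(c,st,atz(f,c,.145))
m=cv2.inRange(h,(15,100,80),(36,255,255)); 
crop=f["img"][max(0,p[1]-120):p[1]+120,p[0]-160:p[0]+160]
cv2.imwrite("pics/w2c.png",cv2.cvtColor(cv2.resize(crop,None,fx=2.4,fy=2.4),cv2.COLOR_RGB2BGR));print(get_state()["clock"])
```

```text
[320 232] [ 27 144 255] [ 27 144 255]
[317.1232 230.457 ] [ 302  198   31   58 1396] [0.5234 0.2951 0.145 ]
6.0833
```

View pics/w2c.png

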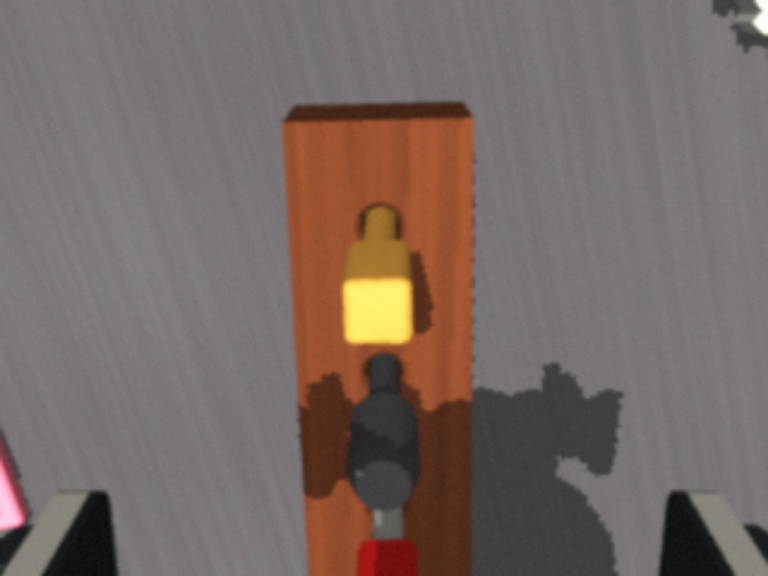

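The crop shows the drift's bright head top at (378,311), and the rack is turned about +0.024 rad from my tool yaw. The dark punch stands next to it and the fingers are clear on both sides.

Run:
```python
from h import *
np.set_printoptions(precision=4,suppress=True)
a=-.21
s=get_state();T=np.eye(4);T[:3,:3]=R.from_rotvec(s["eef_rot"]).as_matrix();T[:3,3]=s["position"]
f=wrist(); p=atz(f,(317.4,241.6),.15); print(p)
x,y=(p[:2]+[.5253,.2945])/2 if np.hypot(*(p[:2]-[.5253,.2945]))>.004 else p[:2]
print(x,y)
movep([x,y,.19],down(a))
print(move_l([x,y,.1095],.1,until_force=10))
f0=get_state()["contact_force"]; grab(90); s=get_state()
print(s["finger_gap"],s["grasp_force"],s["contact_force"]-f0,s["wrist_torque"],s["position"])
print(move_l([x,y,.125],.03)); s=get_state(); print(s["contact_force"]-f0,s["wrist_torque"])
move_l([x,y,.225],.12); s=get_state(); print(s["contact_force"],s["wrist_torque"],s["finger_gap"],s["clock"])
f=wrist("w3.png"); print(tip_of("wrist","drift"), proj(f,s["position"]-[0,0,.1045]))
```

```text
[0.5222 0.2889 0.15  ]
0.523726139383266 0.2916909923682879
False
0.2218190877620827 88.0055022239685 [-1.0008  0.0458  3.0223] [-0.0243  0.3203 -0.0484] [0.5237 0.2918 0.1098]
False
[ 0.0021 -0.0304 -2.8434] [ 0.0209  0.0748 -0.0364]
[-0.3463 -0.3831 -3.3049] [-0.0358 -0.0061  0.0509] 0.2202299519045544 9.7417
[{'centre': [320.4, 243.3], 'score': 0.7}] [321.3535 236.5945]
```

View pics/w3.png

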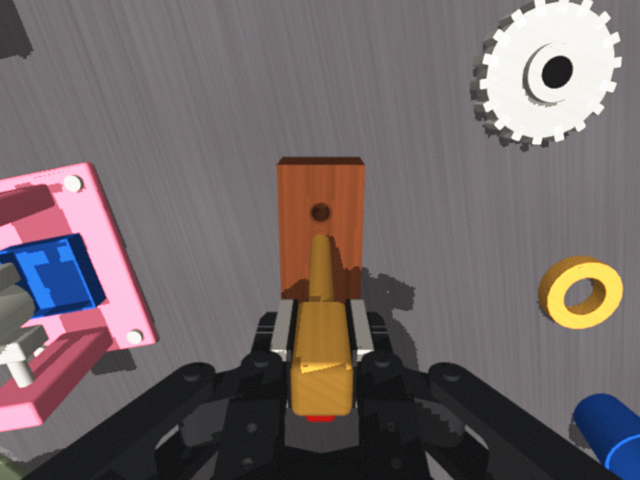

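The drift is held straight, with its nose at about (320,243), and its empty hole shows at (320,212). Next I'll bring the nose over the measured bore, using wrist-camera differences to cancel the calibration bias.

Run:
```python
from h import *
import json
np.set_printoptions(precision=4,suppress=True)
a=-.21
s=get_state(); f=wrist()
nose=atz(f,(320.4,243.3),s["position"][2]-.1048)-s["position"]; hole=atz(f,(320.5,212),.05)
Rt=R.from_rotvec(s["eef_rot"]).as_matrix(); print("nose tool",Rt.T@nose,"hole",hole,"hole->TCP",hole[:2]-nose[:2])
T=np.eye(4);T[:3,:3]=R.from_rotvec(down(-.233)).as_matrix();T[:3,3]=[.547,-.2085,.225]
T=T@np.array(f["T_tool_cam"]); B=lambda x,y:((x+.5)/5-.5+246,(y+.5)/5-.5+185)
bore=atz(f,B(384,319),.135,T);mouth=atz(f,B(398,291),.135,T);print("bore",bore,"mouth",mouth,np.hypot(*(bore-mouth)[:2]))
json.dump(dict(nose=list(Rt.T@nose),hole=list(hole),bore=list(bore),mouth=list(mouth)),open("m.json","w"))
move_l([*s["position"][:2],.3],.2)
t=bore-nose
movep([t[0],t[1],.3],down(a)); move_l([t[0],t[1],.252],.1)
s=get_state(); f=wrist("w4.png"); print(s["position"],s["clock"],tip_of("wrist","drift"))
c=f["img"][160:310,220:420]; cv2.imwrite("pics/w4c.png",cv2.cvtColor(cv2.resize(c,None,fx=4,fy=4,interpolation=cv2.INTER_CUBIC),cv2.COLOR_RGB2BGR))
print("pred bore px",proj(f,bore),"nose px",proj(f,[bore[0],bore[1],s["position"][2]-.1048]))
```

```text
nose tool [-0.0047 -0.0005  0.1048] hole [0.5219 0.2897 0.05  ] hole->TCP [0.5235 0.2943]
bore [ 0.5471 -0.2114  0.135 ] mouth [ 0.5496 -0.2082  0.135 ] 0.004080683872560205
[ 0.5491 -0.2067  0.2523] 12.8667 []
pred bore px [319.7489 237.7647] nose px [319.6968 243.8305]
```

View pics/w4c.png

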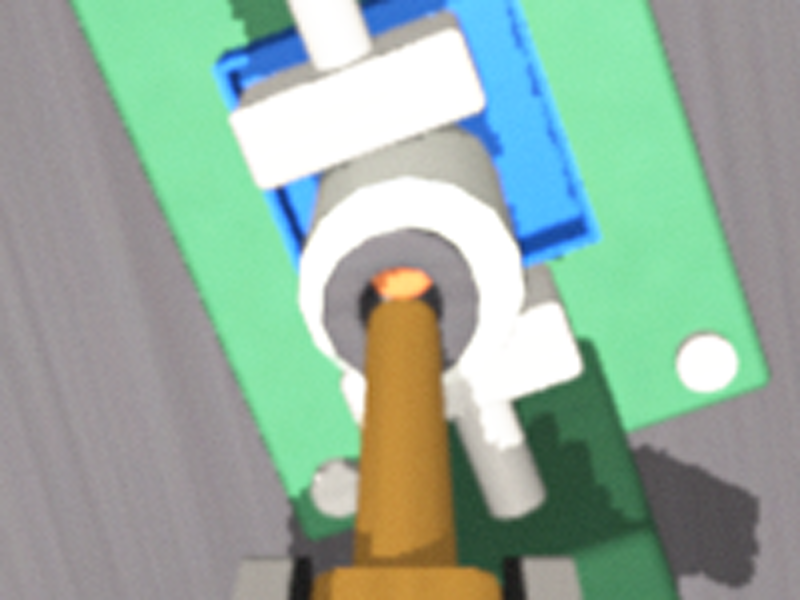

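The crop shows the bore centre near (401,303). The nose centre is near (403,330) while still 12 mm above the rim, so it should land within about 0.5 mm of the bore. I'll apply a small correction and feel down gently.

```bash
cat >> h.py <<'E'
def toolxy(dx,dy,a=-.21): return np.array([-np.sin(a)*dx+np.cos(a)*dy, np.cos(a)*dx+np.sin(a)*dy])
E
python3 - <<'E'
from h import *
np.set_printoptions(precision=4,suppress=True)
s=get_state(); xy=s["position"][:2]+toolxy(.0004,-.0003)
move_l([*xy,.246],.05)
hit=move_l([*xy,.222],.01,until_force=4); s=get_state()
print(hit,s["position"],"nose z",s["position"][2]-.1048,s["contact_force"],s["wrist_torque"],s["clock"])
E
```

```text
False [ 0.5491 -0.2066  0.222 ] nose z 0.1172272166561158 [ 0.403  -1.0684 -2.6126] [ 0.0572 -0.03    0.0259] 15.7833
```

Run:
```python
from h import *
np.set_printoptions(precision=3,suppress=True)
xy=[.5491,-.2066]
p=get_state()["position"]; xy=p[:2]
for z in (.213,.204,.195,.186,.1785):
    hit=move_l([*xy,z],.010,until_force=22); s=get_state()
    print(hit,s["position"],s["contact_force"],s["wrist_torque"],s["finger_gap"],s["clock"])
    if hit: break
```

```text
False [ 0.549 -0.207  0.214] [-2.172  1.16   5.893] [0.332 0.768 0.021] 0.22224702571030167 16.8333
False [ 0.549 -0.207  0.206] [-2.797  1.683  9.933] [ 0.493  1.164 -0.007] 0.22310301307342612 17.8833
False [ 0.549 -0.207  0.197] [-3.732  1.64   9.886] [ 0.561  1.128 -0.04 ] 0.2276503366781472 18.9333
False [ 0.549 -0.207  0.188] [-3.365  0.702  9.602] [ 0.49   1.058 -0.012] 0.2224432516384195 19.9833
False [ 0.549 -0.207  0.178] [-0.561  0.565 -2.315] [ 0.022 -0.035  0.037] 0.21921938633813057 20.8833
```

The push force dropped to the drift's own weight, so the plug has let go. Next I'll withdraw the drift, check the tray, and go back above the rack.

Run:
```python
from h import *
np.set_printoptions(precision=4,suppress=True)
xy=get_state()["position"][:2]
move_l([*xy,.246],.06); s=get_state(); print(s["contact_force"]); move_l([*xy,.30],.2)
g=grab_frame("scene"); c1=g["img"][170:260,190:300]
movep([.5237,.2918,.28],down(-.21)); move_l([.5237,.2918,.225],.15)
sleep(.2); s=get_state(); f=wrist("w5.png"); print(s["position"],s["contact_force"],s["wrist_torque"],s["clock"],tip_of("wrist","drift"))
c1=cv2.resize(c1,(800,int(800*90/110)),interpolation=cv2.INTER_CUBIC)[:600,:]
w3=cv2.cvtColor(cv2.imread("pics/w3.png"),cv2.COLOR_BGR2RGB)
b=np.hstack([cv2.resize(i[150:310,260:380],(360,480),interpolation=cv2.INTER_CUBIC) for i in (w3,f["img"])])
cv2.imwrite("pics/tray.png",cv2.cvtColor(c1,cv2.COLOR_RGB2BGR)); cv2.imwrite("pics/cmp.png",cv2.cvtColor(b,cv2.COLOR_RGB2BGR))
```

```text
[-0.8273 -0.344  -3.0879]
[0.5246 0.292  0.2264] [ 0.7396 -0.1992 -3.3482] [ 0.0658 -0.0126 -0.001 ] 25.1583 [{'centre': [321.6, 239.6], 'score': 0.6}]
```

View pics/tray.png

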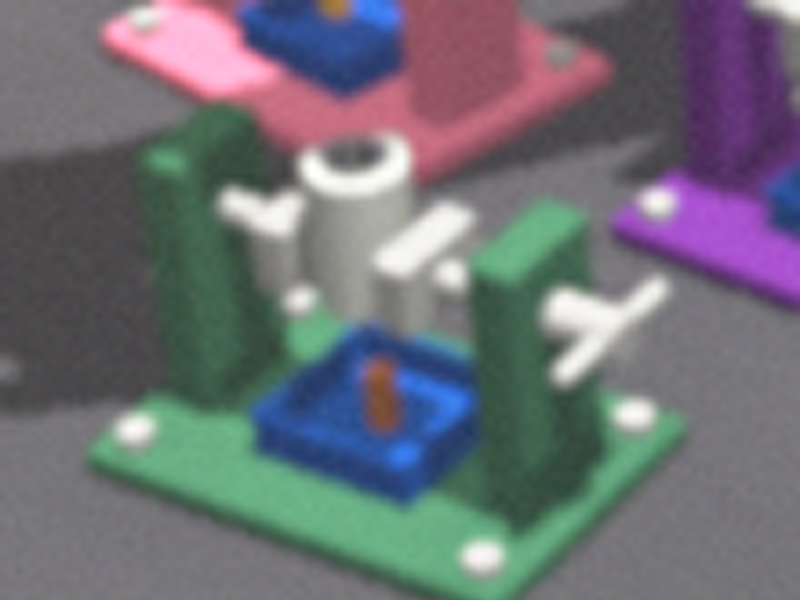

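View pics/cmp.png

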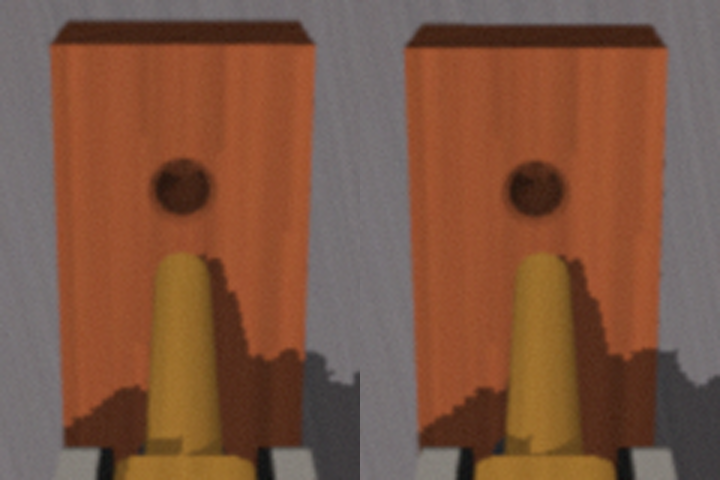

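The tray crop shows the copper plug standing in the blue tray at (380,395). The side-by-side shows the drift's nose unchanged in the hand, at (183,253) before and (182,253) after, but the arm is about 0.9 mm off in x. I'll re-settle it, then insert the drift with a force guard.

Run:
```python
from h import *
np.set_printoptions(precision=4,suppress=True)
x,y=.5237,.2918
move_l([x,y,.18],.1); sleep(.3); print(get_state()["position"])
hit=move_l([x,y,.135],.04,until_force=5); s=get_state(); print(hit,s["position"],s["contact_force"],s["wrist_torque"])
if not hit:
    hit=move_l([x,y,.108],.02,until_force=6); s=get_state(); print(hit,s["position"],s["contact_force"],s["wrist_torque"],s["clock"])
```

```text
[0.5241 0.292  0.1806]
False [0.5239 0.2919 0.1353] [-0.0664 -0.1023 -2.6409] [-0.0486 -0.0274  0.0187]
True [0.5236 0.2918 0.1098] [-0.7568 -0.2919  5.2678] [-0.0134  0.0744 -0.0174] 28.5833
```

Seated at the original height of 0.1098 m. Releasing now.

Run:
```python
from h import *
x,y=get_state()["position"][:2]
let_go(); move_l([x,y,.2],.08); move_l([x,y,.28],.2); movep([.40,.12,.33],down(-.21)); sleep(.5)
f=wrist();g=grab_frame("scene"); t=grab_frame("top")
c=np.hstack([cv2.resize(g["img"][215:325,330:440],(400,400),interpolation=cv2.INTER_CUBIC),cv2.resize(t["img"][210:310,195:295],(400,400),interpolation=cv2.INTER_CUBIC)])
cv2.imwrite("pics/end.png",cv2.cvtColor(c,cv2.COLOR_RGB2BGR))
Y=((18,120,110),(35,255,255))
a=blob(g,*Y,(395,240,425,295));b=blob(t,*Y,(205,238,230,262));print(a,b,tri([ray(g,a[0]),ray(t,b[0])]),get_state()["clock"])
```

```text
(array([408.40776699, 260.4368932 ]), array([404, 253,  10,  19, 103], dtype=int32)) (array([216.12195122, 247.19512195]), array([212, 245,  10,   5,  41], dtype=int32)) [0.5280603  0.29250972 0.14270675] 32.6083
```

View pics/end.png

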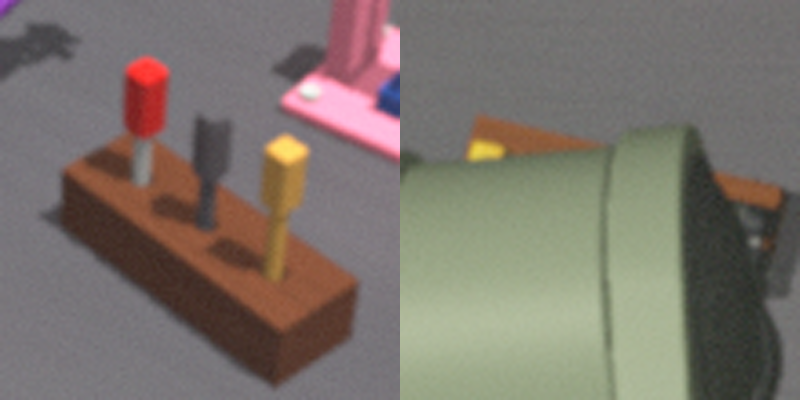

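The picture shows the drift upright in its own hole, with its head at (285,170), and the red and dark punches still standing. The head top sits at the same scene row as before (253 now, 252 at the start), so it is fully down.

```bash
python3 -c "
from cell import *
print(sign_off())"
```

```text
the job is handed in; nothing more can be done
None
```

The plug was pushed out into the blue tray with the force reading never above about 10 N between steps (hard stop at 22 N), the drift is back upright and fully down in its own hole, and the job was handed in at about 33 s of the 72 s allowed.

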